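Set the isolator, then throw the selector it frees

ROBOT

A 6-joint arm with a two-finger parallel gripper is mounted at the origin on a cart in front of the work surface, level with it; the furniture and walls round the work are solid. World frame = base frame: x ahead of the robot, y to its left, z up, the work surface at z = 0. Lengths are in m, angles in rad, forces in N, time in s.
With the tool pointing down it reaches from about 0.35 to 0.85 m from the base axis. Payload 8.1 kg.
Tool frame: the origin (TCP) lies midway between the tips of the shut fingers; the grasp point (between the pads) lies 19 mm behind it; z points along the fingers, y is the direction in which the jaws open and shut (so a half turn about z gives the same grasp; the last joint's range is limited). The gripper opens to 85 mm and grips with 20 to 120 N. Pads are 22 mm wide; open, the fingers measure 114 mm over their backs; the gripper's body (76 mm by 85 mm) begins 54 mm behind the grasp point. The pads swing forward as they close: fully open they stand 13 mm farther back than shut.
Start: joints at [-1.33, 0.13, 1.488, -0, 1.523, -0.085], TCP at [0.192, -0.568, 0.231] pointing down, gripper open.
Joint ranges: [-2.96, 2.96], [-0.89, 2.26], [0.02, 2.5], [-1.34, 4.48], [0, 2.73], [-2.66, 2.66]. Speed limits (rad/s): [2.39, 2.39, 2.79, 3.14, 3.14, 3.14].

INTERFACE

Orientations are given as a 3x3 rotation matrix whose columns are the frame's x, y, z axes.
In Python, from workcell import telemetry, viewer, finish_job gives the robot as it stands.
- The arm moves only by the shell command python3 -m jog 'ROWS'. ROWS is JSON, a list of rows, each an object of numbers: "hand": the opening, from 0 (shut) to 1 (fully open); "x", "y", "z": the shift along the tool's x, y, z in units of 10 cm (1.0 is 10 cm); "wx", "wy", "wz": the turn, a rotation vector about the tool's x, y, z in units of 90 degrees (1.0 is 90 degrees). In form: [{"hand": .., "x": .., "y": .., "z": .., "wx": .., "wy": .., "wz": ..}, ...]. A call has 1 to 8 rows; each row shifts and turns the commanded pose from where the row before left it, along the tool's axes as they then stand; what a row does not reach is not made up. A row lasts 1/8 s, in which the tool goes at most 62.5 mm and 10.7 degrees, less where a joint would pass 70% of its speed; a pose out of reach is approached as far as the arm can. A call with a number of a shift or a turn outside -1 to 1 is refused whole. A call with a gripper value outside its range is refused whole. The fingers move at their own pace and stop on an object; the grip force is fixed at half the most. Time passes only in rows, so rows that do not move let the fingers close. It gives the time, the measured TCP pose, the force and the opening at its end, in the units of the state.
- telemetry.sense(): the state, without advancing time (a new reading comes with each control period).
- viewer.capture(name): name is "scene" or "top" or "wrist"; returns the picture (480x640x3 uint8, red, green, blue); there is no depth.
- viewer.calibration(name): a dict with "fx", "fy", "cx", "cy" (pixels), "distortion" ([k1, k2, p1, p2, k3] as OpenCV has them; the pictures are not rectified), "position" and "orientation" of the camera in the world. Camera axes: x right, y down, z forward; pixel columns grow to the right and rows downward; lengths in m; the calibration is good to about 2 mm. A picture is of the moment at which its call begins: read the wrist's pose just before it. calibration takes no time and is no camera call; for the wrist camera it gives the pose at the moment of the call.
- finish_job(): hands the job in, once; it reports no verdict.
The state is a dict: "time": time; "joints": joint angles; "dq": joint speeds; "tau": joint torques, N m; "ee_pos": TCP position; "ee_rot": TCP orientation; "contact_force": force on the tool from outside, world axes, zero at the start; "wrist_torque": the same for the moment, N m; "width": finger opening in m.
Only numpy, scipy, OpenCV 4.12 (cv2) and the standard library are available. Lean on these libraries where they do the work, as an engineer would, in place of code of your own. Each camera call takes 0.05 s, during which the arm holds its last target.

TASK

On the interlock box, swing the isolator lever (the left, longer one) towards you, anticlockwise seen from above, until you feel it come up against its buffered end stop, and let go; that frees the selector. Then swing the selector lever (the right, shorter one) away from you, also anticlockwise, until it too is fully home against its stop, and let go. Stop as soon as a lever meets resistance, never strain the stops or the locked selector, and leave the things lying around where they are.

Things in the scene. Friction and masses are not known exactly. Their poses are not given: they have to be found in the camera images.
- interlock_box: grey cast box fixed to the bench, 144 x 232 mm over its flange, cover 54 mm high, with two upright shafts, each with a flat steel lever that carries an upright black round grip. Origin: centre of its underside; x from the side near the robot to the far side, y left, z up. Isolator shaft at (0, +45 mm), selector shaft at (0, -45 mm)
- isolator_grip (a point): centre of the isolator's grip, an upright cylinder 22 mm thick, from 73 to 118 mm over the bench; this point 96 mm high, 80 mm from the shaft; arm below it up to 70 mm. Starts left of the shaft, mostly beyond it, turns anticlockwise from above by 0.5 to 1.4 rad to its stop. Its clamping on the shaft varies by 0.4 rad either way, so only feel tells where it ends
- selector_grip (a point): centre of the selector's grip, an upright cylinder 18 mm thick, from 73 to 118 mm over the bench; this point 96 mm high, 65 mm from the shaft; arm below it up to 70 mm. Starts right of the shaft on the robot's side; once freed it turns anticlockwise from above by about 1.25 rad to its stop. Its clamping on the shaft varies by 0.3 rad either way
- selector (a joint): angle of the selector shaft in rad: about 0 as locked at the start, growing anticlockwise from above, 1.25 where it first meets its stop. Each lever takes a steady 3 to 4 N at the grip to turn and stays where it is left
- selector_disc: the selector's interlock disc, 52 mm radius, hidden under the cover; origin on its shaft at bench level. The selector is blocked (but for about 0.05 to 0.1 rad of play) until the isolator is within about 0.05 rad of its stop; the turned selector then locks the isolator
- end_stops: the two rubber-buffered end stops, hidden under the cover, 40 mm from the shafts; origin at that of the box. At a stop the resistance at a grip rises by about 5 N per mm of further travel; 1 N at a grip loads a stop with about 2 N
- speed_sensor: a loose black plug-in speed sensor, 84 mm long, 22 mm thick, lying on the bench before the box; origin at the centre of its underside
- spanner_17: a loose combination spanner, 232 mm long, lying on the bench behind the box; origin at the centre of its underside
- bolt_c: a loose steel flange bolt, 37 mm high, 20 mm across, standing on its head on the box's cover between the two shafts; origin at the centre of its underside
- torch: a loose black torch, 116 mm long, 41 mm thick, on the bench left of the box; origin at the centre of its underside
- ratchet: a loose ratchet handle, 217 mm long, on the bench right of the box; origin at the centre of its underside

How it is judged:
At the end, for the whole second after the job is handed in: the selector shaft stands within 0.08 rad of its stop and rests there (it can get there only past an isolator that stands home at its own stop, and then locks it there); both levers are let go (value of joint selector above 1.17 rad and velocity of joint selector below 0.05 rad/s); the robot touches nothing.
It fails at once if a lever is strained against its end stop (more than 50 N on the stop, about 25 N at the grip) (contact force between end_stops and anything else above 50 N).
It fails at once if the selector is forced against the interlock while locked (more than 60 N between the two discs, about 40 N at the grip) (contact force between any of selector_disc_c1, selector_disc_c2, selector_disc_c3 and anything else above 60 N).
It fails at once if one of the things lying around (sensor, spanner, bolt, torch, ratchet) is pushed more than 20 mm from its place (distance of any of speed_sensor, spanner_17, bolt_c, torch, ratchet from where it was at the start of the episode above 0.02 m).
It also fails if it takes over 54 s, if anything falls off the work surface, if the arm or the gripper's body presses on something with over 40 N, if the wrist force passes 120 N, or if a joint passes its speed limit or range.

## Working session

There is one attempt and no reset: what is moved stays moved. The work goes in short steps, Python scripts to look and compute and a shell command to move; the robot and the scene stay as the last step left them, time stands still between calls to the robot, and variables do not carry over. Pictures are saved under pics/ and viewed, and the job is handed in when it is done.

```bash
ls; mkdir -p pics; python3 - <<'E'
from workcell import telemetry, viewer
import cv2,json
s=telemetry.sense(); print(s)
for n in ("scene","top"):
    im=viewer.capture(n); cv2.imwrite(f"pics/{n}0.png",im[:,:,::-1]); print(n,viewer.calibration(n))
E
```

```text
pics
{'time': 0.0, 'joints': array([-1.33042422e+00,  1.31173589e-01,  1.48926636e+00, -1.88228707e-05,
        1.52300431e+00, -8.54233944e-02]), 'dq': array([-0.00047557,  0.00116018, -0.00040225, -0.0011767 , -0.00180072,
        0.00045098]), 'tau': array([-5.43915721e-04, -5.69400537e+01, -5.00543725e+01, -1.97142240e-04,
        1.50649360e-02, -4.78407372e-06]), 'ee_pos': array([ 0.19190826, -0.56790451,  0.23024411]), 'ee_rot': array([[ 9.47396154e-01,  3.20062990e-01, -4.59060559e-04],
       [ 3.20063289e-01, -9.47394465e-01,  1.79389089e-03],
       [ 1.39246650e-04, -1.84645377e-03, -9.99998286e-01]]), 'contact_force': array([-0.37331172,  0.16025285,  0.05742744]), 'wrist_torque': array([-0.00773708,  0.00909406, -0.03275956]), 'width': 0.08549993754130535}
scene {'fx': 433.36564602014494, 'fy': 433.36564602014494, 'cx': 319.3014654673153, 'cy': 235.41175269228785, 'distortion': array([-0.06620541,  0.        ,  0.        ,  0.        ,  0.        ]), 'position': array([0.07368313, 0.44926808, 0.70479477]), 'orientation': array([[-0.63713007, -0.55307757,  0.53681512],
       [-0.77056671,  0.44163114, -0.45955291],
       [ 0.01709413, -0.70644685, -0.70755964]])}
top {'fx': 480.7740607934935, 'fy': 480.7740607934935, 'cx': 320.0509215862775, 'cy': 242.64244924386045, 'distortion': array([-0.00217963,  0.        ,  0.        ,  0.        ,  0.        ]), 'position': array([0.38242015, 0.02861073, 1.30627814]), 'orientation': array([[-2.05496623e-02, -9.92990997e-01,  1.16389829e-01],
       [-9.99785960e-01,  2.06889734e-02, -1.11653221e-05],
       [-2.39689901e-03, -1.16365146e-01, -9.93203608e-01]])}
```

View pics/scene0.png

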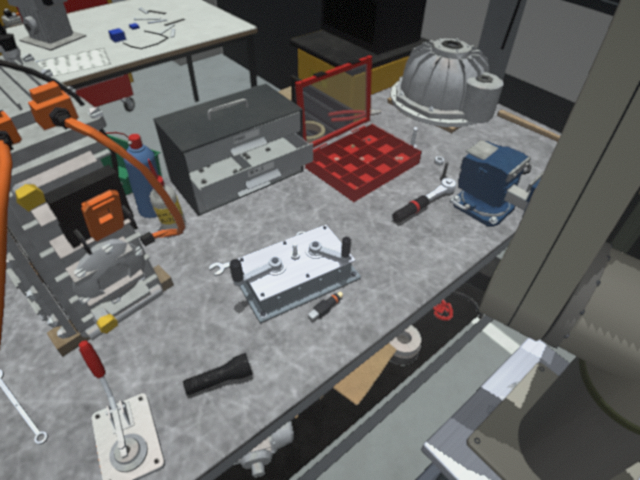

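View pics/top0.png

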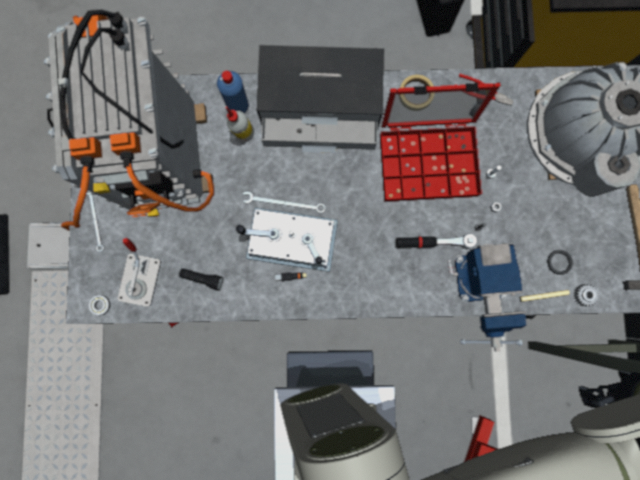

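The box is at about (291,238) in top. The isolator grip is at (241,231) and the selector grip at (319,260). I'll zoom in for accurate pixels.

```bash
python3 - <<'E'
import cv2
a=cv2.imread("pics/top0.png")[185:295,170:350]; cv2.imwrite("pics/topz.png",cv2.resize(a,None,fx=4.4,fy=4.4,interpolation=cv2.INTER_CUBIC))
a=cv2.imread("pics/scene0.png")[215:335,200:380]; cv2.imwrite("pics/scenez.png",cv2.resize(a,None,fx=4.4,fy=4.4,interpolation=cv2.INTER_CUBIC))
E
```

```text
(no output)
```

View pics/topz.png

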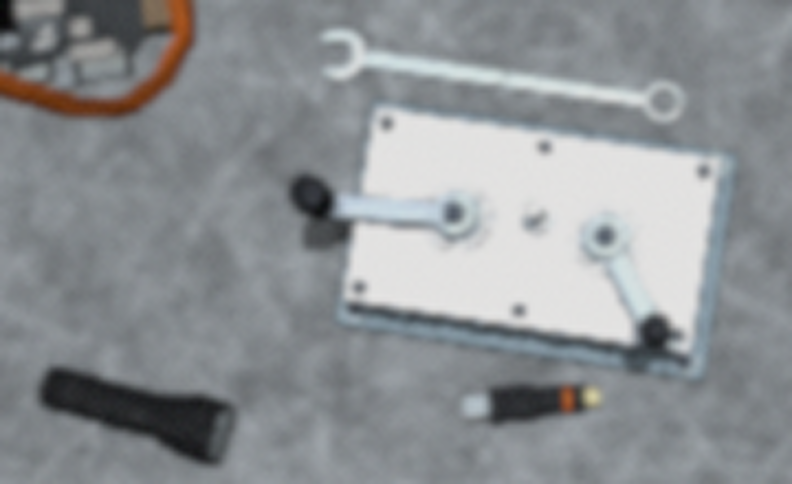

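View pics/scenez.png

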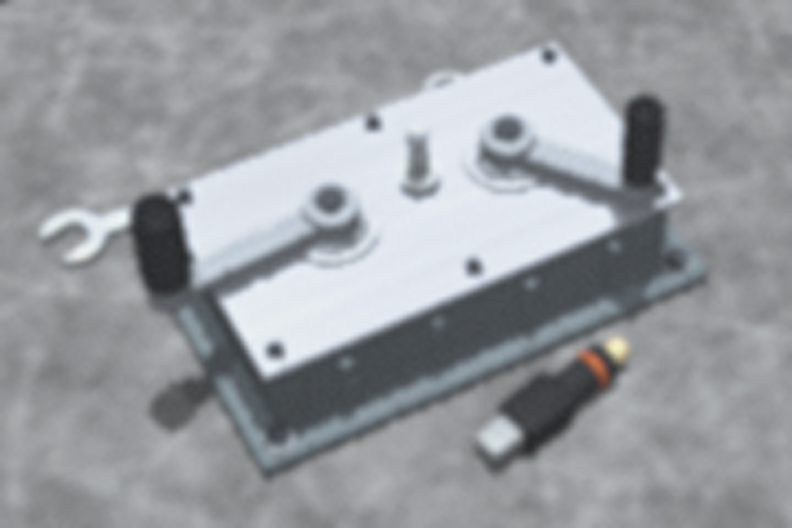

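```bash
cat >h.py <<'E'
import numpy as np,cv2
from workcell import telemetry, viewer
def ray(c,uv):
    K=np.array([[c["fx"],0,c["cx"]],[0,c["fy"],c["cy"]],[0,0,1]])
    p=cv2.undistortPoints(np.array([[uv]],float),K,np.array(c["distortion"]))[0,0]
    d=np.array(c["orientation"])@np.array([p[0],p[1],1]); return np.array(c["position"]),d/np.linalg.norm(d)
def tri(obs):
    A=0;b=0
    for c,uv in obs:
        o,d=ray(c,uv);P=np.eye(3)-np.outer(d,d);A=A+P;b=b+P@o
    x=np.linalg.solve(A,b)
    return x,[np.linalg.norm(np.cross(x-ray(c,uv)[0],ray(c,uv)[1]))*1e3 for c,uv in obs]
def atz(c,uv,z):
    o,d=ray(c,uv); return o+d*(z-o[2])/d[2]
def proj(c,X):
    R=np.array(c["orientation"]);K=np.array([[c["fx"],0,c["cx"]],[0,c["fy"],c["cy"]],[0,0,1]])
    return cv2.projectPoints(np.array([X],float),cv2.Rodrigues(R.T)[0],-R.T@np.array(c["position"]),K,np.array(c["distortion"]))[0][0,0]
E
python3 - <<'E'
from h import *
T=viewer.calibration("top");S=viewer.calibration("scene")
t=lambda u,v:(170+u/4.4-.4,185+v/4.4-.4); s=lambda u,v:(200+u/4.4-.4,215+v/4.4-.4)
for n,a,b in [("iso shaft",(455,211),(332,198)),("sel shaft",(603,235),(510,127)),("iso top",(308,189),(156,208)),("sel top",(656,329),(645,105)),("bolt",(533,217),(418,140)),("cov FL",(386,124),(183,197)),("covFR",(703,171),(548,56)),("cov NL",(359,287),(275,350)),("corner flange NL",(341,320),(268,470)),("corner flange NR",(698,376),(705,270))]:
    x,e=tri([(T,t(*a)),(S,s(*b))]); print(n,x.round(4),np.round(e,1))
print(atz(T,t(455,211),.08),atz(T,t(603,235),.08),atz(T,t(308,189),.118),atz(T,t(656,329),.118))
for n,a,z in [("sens",(540,400),.011),("senL",(463,407),.011),("senR",(600,396),.011),("torch r",(222,430),.02),("torchtip",(235,415),.03),("torch l",(45,385),.02),("span l",(325,45),.005),("span r",(680,100),.005)]: print(n,atz(T,t(*a),z).round(3))
E
```

```text
iso shaft [0.5553 0.1494 0.0737] [0.5 0.5]
sel shaft [0.5385 0.0622 0.0762] [1. 1.]
iso top [0.564  0.2289 0.1156] [0.3 0.3]
sel top [0.4803 0.0331 0.1179] [0.4 0.4]
bolt [0.5501 0.1038 0.085 ] [0.7 0.7]
cov FL [0.612  0.1927 0.0549] [0.2 0.2]
covFR [0.5795 0.003  0.0546] [0. 0.]
cov NL [0.5139 0.2092 0.0549] [0.1 0.1]
corner flange NL [ 4.993e-01  2.283e-01 -3.000e-04] [0.1 0.1]
corner flange NR [0.4587 0.0073 0.0077] [1.2 1.2]
[0.55479579 0.14917008 0.08      ] [0.53883319 0.06281078 0.08      ] [0.56381017 0.22880996 0.118     ] [0.4800007  0.03282526 0.118     ]
sens [0.447 0.105 0.011]
senL [0.443 0.152 0.011]
senR [0.448 0.068 0.011]
torch r [0.432 0.298 0.02 ]
torchtip [0.441 0.288 0.03 ]
torch l [0.462 0.406 0.02 ]
span l [0.672 0.237 0.005]
span r [0.632 0.015 0.005]
```

```bash
python3 -m jog '[{"hand":0.45,"z":-0.5},{"hand":0.45,"z":-0.5},{"hand":0.45,"x":0.4,"y":-0.42},{"hand":0.45,"x":0.4,"y":-0.42},{"hand":0.45,"x":0.4,"y":-0.42},{"hand":0.45,"x":0.4,"y":-0.42},{"hand":0.45,"x":0.4,"y":-0.42},{"hand":0.45,"x":0.4,"y":-0.42}]'
cat >>h.py <<'E'
def plan(p,yaw_y):
    s=telemetry.sense();R=s["ee_rot"]
    from scipy.spatial.transform import Rotation as Ro
    a=np.radians(yaw_y);y=np.array([np.cos(a),np.sin(a),0]);z=np.array([0,0,-1.]);x=np.cross(y,z)
    Rt=np.stack([x,y,z],1)
    print("t",s["time"],"pos",s["ee_pos"].round(4),"F",s["contact_force"].round(2),"w",round(s["width"],4),"yawy",np.degrees(np.arctan2(R[1,1],R[0,1])).round(2))
    print("shift units",(R.T@(np.array(p)-s["ee_pos"])*10).round(3),"turn units",(Ro.from_matrix(R.T@Rt).as_rotvec()/(np.pi/2)).round(3))
E
python3 -c "
from h import *
plan([.564,.229,.30],-6.4)"
```

```text
t 0.1 pos [ 0.1919 -0.5679  0.2303] F [-0.04  0.58  0.03] w 0.0852 yawy -71.33
shift units [ 6.076 -6.36  -0.685] turn units [-0.001 -0.001 -0.721]invalid input at $[0]: expected keys hand, x, y, z, wx, wy, wz
```

```bash
python3 -m jog '[{"hand":0.45,"x":0,"y":0,"z":-0.5,"wx":0,"wy":0,"wz":0},{"hand":0.45,"x":0,"y":0,"z":-0.5,"wx":0,"wy":0,"wz":0},{"hand":0.45,"x":0.4,"y":-0.42,"z":0,"wx":0,"wy":0,"wz":0},{"hand":0.45,"x":0.4,"y":-0.42,"z":0,"wx":0,"wy":0,"wz":0},{"hand":0.45,"x":0.4,"y":-0.42,"z":0,"wx":0,"wy":0,"wz":0},{"hand":0.45,"x":0.4,"y":-0.42,"z":0,"wx":0,"wy":0,"wz":0},{"hand":0.45,"x":0.4,"y":-0.42,"z":0,"wx":0,"wy":0,"wz":0},{"hand":0.45,"x":0.4,"y":-0.42,"z":0,"wx":0,"wy":0,"wz":0}]'
python3 -c "
from h import *
plan([.564,.229,.30],-6.4)"
```

```text
time: 1.1
ee_pos: [0.3391, -0.251, 0.3309]
ee_rot: [[0.948, 0.32, -0.0], [0.32, -0.948, 0.0], [0.0, -0.0, -1.0]]
contact_force: [1.9, -0.3, 0.4]
width: 0.0387
t 1.1 pos [ 0.3391 -0.251   0.3309] F [ 1.9  -0.27  0.42] w 0.0387 yawy -71.36
shift units [ 3.666 -3.829  0.311] turn units [-0.    -0.    -0.722]
```

```bash
python3 -m jog '[{"hand":0.45,"x":0.41,"y":-0.43,"z":0,"wx":0,"wy":0,"wz":0},{"hand":0.45,"x":0.41,"y":-0.43,"z":0,"wx":0,"wy":0,"wz":0},{"hand":0.45,"x":0.41,"y":-0.43,"z":0,"wx":0,"wy":0,"wz":0},{"hand":0.45,"x":0.41,"y":-0.43,"z":0,"wx":0,"wy":0,"wz":0},{"hand":0.45,"x":0.41,"y":-0.43,"z":0,"wx":0,"wy":0,"wz":0},{"hand":0.45,"x":0.41,"y":-0.43,"z":0,"wx":0,"wy":0,"wz":0},{"hand":0.45,"x":0.41,"y":-0.43,"z":0,"wx":0,"wy":0,"wz":0},{"hand":0.45,"x":0.41,"y":-0.43,"z":0,"wx":0,"wy":0,"wz":0}]'
python3 -m jog '[{"hand":0.45,"x":0,"y":0,"z":0.1,"wx":0,"wy":0,"wz":-0.1},{"hand":0.45,"x":0,"y":0,"z":0.1,"wx":0,"wy":0,"wz":-0.1},{"hand":0.45,"x":0,"y":0,"z":0.1,"wx":0,"wy":0,"wz":-0.1},{"hand":0.45,"x":0,"y":0,"z":0.1,"wx":0,"wy":0,"wz":-0.1},{"hand":0.45,"x":0,"y":0,"z":0.1,"wx":0,"wy":0,"wz":-0.1},{"hand":0.45,"x":0,"y":0,"z":0.1,"wx":0,"wy":0,"wz":-0.1},{"hand":0.45,"x":0,"y":0,"z":0.1,"wx":0,"wy":0,"wz":-0.1},{"hand":0.45,"x":0,"y":0,"z":0,"wx":0,"wy":0,"wz":-0.02}]'
python3 -c "
from h import *
plan([.564,.229,.20],-6.4)
im=viewer.capture('wrist');c=viewer.calibration('wrist');cv2.imwrite('pics/w1.png',im[:,:,::-1])
print(c)
for X in ([.5555,.149,.077],[.564,.229,.118],[.5387,.0627,.077],[.48,.033,.118]): print(proj(c,X).round(1))
"
```

```text
time: 2.1
ee_pos: [0.5398, 0.18, 0.3308]
ee_rot: [[0.947, 0.32, -0.0], [0.32, -0.947, -0.0], [-0.0, 0.0, -1.0]]
contact_force: [1.0, -1.0, 0.3]
width: 0.0384
time: 3.1
ee_pos: [0.5386, 0.1778, 0.2598]
ee_rot: [[0.113, 0.994, -0.003], [0.994, -0.113, -0.001], [-0.001, -0.003, -1.0]]
contact_force: [-0.1, -0.1, 0.2]
width: 0.0385
t 3.1 pos [0.5386 0.1778 0.2598] F [-0.06 -0.11  0.19] w 0.0385 yawy -6.5
shift units [0.538 0.196 0.597] turn units [-0.002  0.001 -0.001]
{'fx': 365.2773941099526, 'fy': 365.2773941099526, 'cx': 313.04755548757345, 'cy': 234.56031637467225, 'distortion': array([-0.05181748,  0.        ,  0.        ,  0.        ,  0.        ]), 'position': array([0.5483321 , 0.26083111, 0.40379425]), 'orientation': array([[ 0.99352405, -0.1067059 , -0.03903599],
       [-0.11359053, -0.94087482, -0.31914223],
       [-0.00267363,  0.3215096 , -0.94690255]])}
[335.  233.9]
[339.  151.9]
[326.5 315. ]
[269.9 370.5]
```

View pics/w1.png

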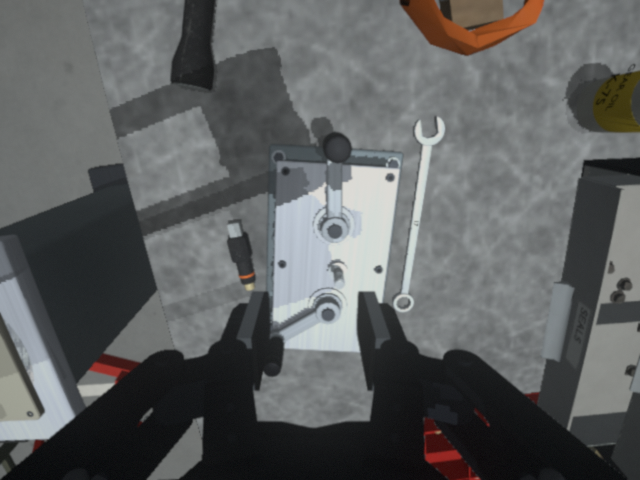

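The isolator grip is at (337,148) px, about 3 mm from the prediction. The cage leaves 8 mm on each side, so I'm lowering around it.

```bash
python3 -m jog '[{"hand":0.45,"x":0.54,"y":0.18,"z":0,"wx":0,"wy":0,"wz":0},{"hand":0.45,"x":0,"y":0,"z":0.5,"wx":0,"wy":0,"wz":0},{"hand":0.45,"x":0,"y":0,"z":0.5,"wx":0,"wy":0,"wz":0},{"hand":0.45,"x":0,"y":0,"z":0.3,"wx":0,"wy":0,"wz":0},{"hand":0.45,"x":0,"y":0,"z":0.25,"wx":0,"wy":0,"wz":0},{"hand":0.45,"x":0,"y":0,"z":0.23,"wx":0,"wy":0,"wz":0},{"hand":0.45,"x":0,"y":0,"z":0,"wx":0,"wy":0,"wz":0}]'
python3 -c "
from h import *
plan([.563,.230,.08],-6.4)
im=viewer.capture('wrist');cv2.imwrite('pics/w2.png',im[:,:,::-1])
"
```

```text
time: 4.03
ee_pos: [0.562, 0.2291, 0.0814]
ee_rot: [[0.116, 0.993, -0.004], [0.993, -0.116, -0.001], [-0.002, -0.004, -1.0]]
contact_force: [0.2, 0.6, 0.1]
width: 0.0383
t 4.025 pos [0.562  0.2291 0.0814] F [0.21 0.56 0.1 ] w 0.0383 yawy -6.67
shift units [0.01  0.009 0.014] turn units [-0.002  0.001 -0.003]
```

View pics/w2.png

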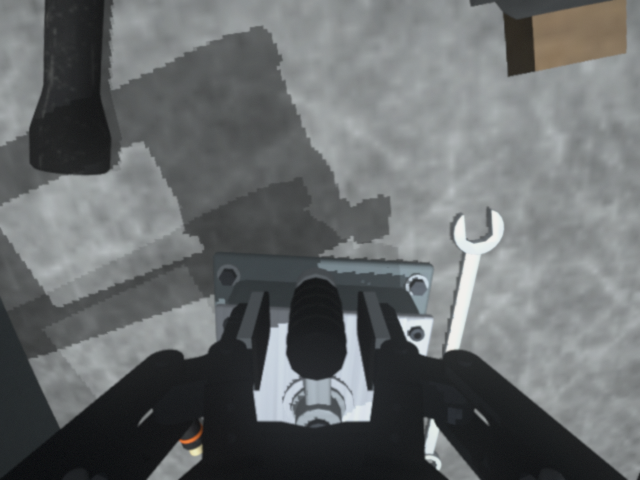

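The grip (288–346 px) sits centred between the pads (256 and 372). I'll make contact and start the arc, well inside the 0.5 rad minimum.

```bash
python3 -m jog '[{"hand":0.45,"x":0,"y":-0.06,"z":0,"wx":0,"wy":0,"wz":0},{"hand":0.45,"x":0,"y":-0.04,"z":0,"wx":0,"wy":0,"wz":0},{"hand":0.45,"x":-0.005,"y":-0.04,"z":0,"wx":0,"wy":0,"wz":-0.032},{"hand":0.45,"x":-0.005,"y":-0.04,"z":0,"wx":0,"wy":0,"wz":-0.032}]'
python3 -m jog '[{"hand":0.45,"x":-0.005,"y":-0.04,"z":0,"wx":0,"wy":0,"wz":-0.032},{"hand":0.45,"x":-0.005,"y":-0.04,"z":0,"wx":0,"wy":0,"wz":-0.032},{"hand":0.45,"x":-0.005,"y":-0.04,"z":0,"wx":0,"wy":0,"wz":-0.032}]'
cat >>h.py <<'E'
def st(C,sgn):
    s=telemetry.sense();R=s["ee_rot"];F=s["contact_force"];y=R[:,1]
    g=s["ee_pos"][:2]+0*y[:2];d=g-np.array(C)
    print("t",round(s["time"],2),"Fy(tool)",round(float(F@y),2),"Fx",round(float(F@R[:,0]),2),"|F|",round(float(np.linalg.norm(F)),2),"r",np.linalg.norm(d).round(4),"ang",np.degrees(np.arctan2(d[1],d[0])).round(1),"yawy",np.degrees(np.arctan2(R[1,1],R[0,1])).round(2),"pos",s["ee_pos"].round(4))
E
python3 -c "
from h import *
st([.555,.149],-1)
im=viewer.capture('wrist');cv2.imwrite('pics/w3.png',im[:,:,::-1])
"
```

```text
time: 4.58
ee_pos: [0.5466, 0.2307, 0.0849]
ee_rot: [[0.012, 1.0, 0.003], [1.0, -0.012, 0.001], [0.001, 0.003, -1.0]]
contact_force: [2.4, -1.1, 0.5]
width: 0.0384
time: 4.95
ee_pos: [0.5347, 0.2285, 0.0849]
ee_rot: [[-0.138, 0.99, 0.004], [0.99, 0.138, 0.0], [-0.0, 0.004, -1.0]]
contact_force: [3.3, -2.4, 0.2]
width: 0.0383
t 4.95 Fy(tool) 2.97 Fx -2.8 |F| 4.08 r 0.0821 ang 104.3 yawy 7.94 pos [0.5347 0.2285 0.0849]
```

View pics/w3.png

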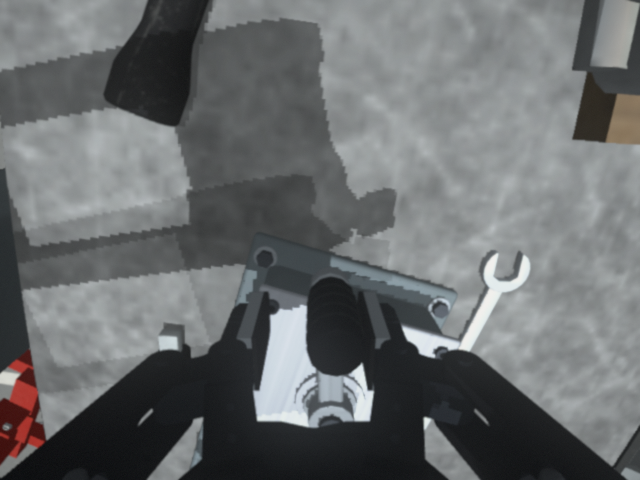

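Pad contact at (365,320) px. The lever is turning with about 3 N, roughly 0.26 rad so far.

```bash
python3 -m jog '[{"hand":0.45,"x":-0.005,"y":-0.04,"z":0.01,"wx":0,"wy":0,"wz":-0.032},{"hand":0.45,"x":-0.005,"y":-0.04,"z":0.01,"wx":0,"wy":0,"wz":-0.032},{"hand":0.45,"x":-0.005,"y":-0.04,"z":0.01,"wx":0,"wy":0,"wz":-0.032}]' >/dev/null; python3 -c "
from h import *
st([.555,.149],-1)"
for i in 1; do python3 -m jog '[{"hand":0.45,"x":-0.0025,"y":-0.02,"z":0,"wx":0,"wy":0,"wz":-0.016}]' >/dev/null; done; python3 -c "
from h import *
st([.555,.149],-1)"
python3 -m jog '[{"hand":0.45,"x":-0.0025,"y":-0.02,"z":0,"wx":0,"wy":0,"wz":-0.016}]' >/dev/null;  python3 -c "
from h import *
st([.555,.149],-1)"
```

```text
t 5.38 Fy(tool) 3.92 Fx -0.6 |F| 4.39 r 0.0826 ang 112.4 yawy 16.54 pos [0.5235 0.2254 0.0821]
t 5.5 Fy(tool) 3.11 Fx 0.3 |F| 3.63 r 0.0827 ang 114.1 yawy 17.96 pos [0.5212 0.2245 0.0818]
t 5.62 Fy(tool) 3.5 Fx 0.08 |F| 4.49 r 0.0827 ang 115.8 yawy 19.41 pos [0.519  0.2235 0.0812]
```

```bash
cat > chk.py <<'E'
import sys
from h import *
st([.555,.149] if sys.argv[1]=="i" else [.5387,.0627],1)
s=telemetry.sense()
sys.exit(abs(float(s["contact_force"]@s["ee_rot"][:,1]))>float(sys.argv[2]))
E
python3 -m jog '[{"hand":0.45,"x":-0.0025,"y":-0.02,"z":0,"wx":0,"wy":0,"wz":-0.016}]' >/dev/null && python3 chk.py i 6 &&
python3 -m jog '[{"hand":0.45,"x":-0.0025,"y":-0.02,"z":0,"wx":0,"wy":0,"wz":-0.016}]' >/dev/null && python3 chk.py i 6 &&
python3 -m jog '[{"hand":0.45,"x":-0.0025,"y":-0.02,"z":0,"wx":0,"wy":0,"wz":-0.016}]' >/dev/null && python3 chk.py i 6 &&
python3 -m jog '[{"hand":0.45,"x":-0.0025,"y":-0.02,"z":0,"wx":0,"wy":0,"wz":-0.016}]' >/dev/null && python3 chk.py i 6 &&
python3 -m jog '[{"hand":0.45,"x":-0.0025,"y":-0.02,"z":0,"wx":0,"wy":0,"wz":-0.016}]' >/dev/null && python3 chk.py i 6 &&
python3 -m jog '[{"hand":0.45,"x":-0.0025,"y":-0.02,"z":0,"wx":0,"wy":0,"wz":-0.016}]' >/dev/null && python3 chk.py i 6 &&
python3 -m jog '[{"hand":0.45,"x":-0.0025,"y":-0.02,"z":0,"wx":0,"wy":0,"wz":-0.016}]' >/dev/null && python3 chk.py i 6 &&
python3 -m jog '[{"hand":0.45,"x":-0.0025,"y":-0.02,"z":0,"wx":0,"wy":0,"wz":-0.016}]' >/dev/null && python3 chk.py i 6
```

```text
t 5.75 Fy(tool) 1.89 Fx 0.66 |F| 2.88 r 0.0828 ang 117.4 yawy 20.89 pos [0.5168 0.2224 0.0808]
t 5.88 Fy(tool) 2.78 Fx -0.13 |F| 3.47 r 0.0828 ang 119.1 yawy 22.35 pos [0.5148 0.2214 0.0804]
t 6.0 Fy(tool) 3.42 Fx -0.57 |F| 4.11 r 0.0828 ang 120.5 yawy 23.79 pos [0.5129 0.2203 0.0803]
t 6.12 Fy(tool) 3.3 Fx -0.1 |F| 3.96 r 0.0828 ang 122.0 yawy 25.24 pos [0.5112 0.2192 0.0803]
t 6.25 Fy(tool) 3.52 Fx -0.64 |F| 4.26 r 0.0827 ang 123.4 yawy 26.68 pos [0.5095 0.2181 0.0803]
t 6.38 Fy(tool) 4.63 Fx -1.24 |F| 5.07 r 0.0827 ang 124.8 yawy 28.12 pos [0.5078 0.2169 0.0803]
t 6.5 Fy(tool) 3.0 Fx -2.05 |F| 4.37 r 0.0827 ang 126.2 yawy 29.56 pos [0.5061 0.2157 0.0802]
t 6.62 Fy(tool) 4.53 Fx -2.68 |F| 5.3 r 0.0826 ang 127.5 yawy 31.0 pos [0.5047 0.2145 0.0803]
```

```bash

python3 -m jog '[{"hand":0.45,"x":-0.0025,"y":-0.02,"z":0,"wx":0,"wy":0,"wz":-0.016}]' >/dev/null && python3 chk.py i 6.5 &&
python3 -m jog '[{"hand":0.45,"x":-0.0025,"y":-0.02,"z":0,"wx":0,"wy":0,"wz":-0.016}]' >/dev/null && python3 chk.py i 6.5 &&
python3 -m jog '[{"hand":0.45,"x":-0.0025,"y":-0.02,"z":0,"wx":0,"wy":0,"wz":-0.016}]' >/dev/null && python3 chk.py i 6.5 &&
python3 -m jog '[{"hand":0.45,"x":-0.0025,"y":-0.02,"z":0,"wx":0,"wy":0,"wz":-0.016}]' >/dev/null && python3 chk.py i 6.5 &&
python3 -m jog '[{"hand":0.45,"x":-0.0025,"y":-0.02,"z":0,"wx":0,"wy":0,"wz":-0.016}]' >/dev/null && python3 chk.py i 6.5 &&
python3 -m jog '[{"hand":0.45,"x":-0.0025,"y":-0.02,"z":0,"wx":0,"wy":0,"wz":-0.016}]' >/dev/null && python3 chk.py i 6.5 &&
python3 -m jog '[{"hand":0.45,"x":-0.0025,"y":-0.02,"z":0,"wx":0,"wy":0,"wz":-0.016}]' >/dev/null && python3 chk.py i 6.5 &&
python3 -m jog '[{"hand":0.45,"x":-0.0025,"y":-0.02,"z":0,"wx":0,"wy":0,"wz":-0.016}]' >/dev/null && python3 chk.py i 6.5
```

```text
t 6.75 Fy(tool) 8.05 Fx -3.82 |F| 9.19 r 0.0824 ang 128.6 yawy 32.43 pos [0.5036 0.2135 0.0804]
```

```bash

python3 -m jog '[{"hand":0.45,"x":0,"y":0,"z":0,"wx":0,"wy":0,"wz":0}]' >/dev/null; python3 chk.py i 10 &&
python3 -m jog '[{"hand":0.45,"x":0,"y":-0.01,"z":0,"wx":0,"wy":0,"wz":-0.005}]' >/dev/null && python3 chk.py i 12
```

```text
t 6.88 Fy(tool) 6.17 Fx -2.8 |F| 6.84 r 0.0825 ang 128.6 yawy 32.41 pos [0.5036 0.2135 0.0803]
t 7.0 Fy(tool) 9.85 Fx -3.02 |F| 11.11 r 0.0824 ang 129.0 yawy 32.84 pos [0.5032 0.2131 0.0804]
```

Resistance climbs about 5 N/mm, so that is the stop. Letting go: back off, then rise.

```bash

python3 -m jog '[{"hand":0.45,"x":0,"y":0.04,"z":0,"wx":0,"wy":0,"wz":0},{"hand":0.45,"x":0,"y":0.04,"z":0,"wx":0,"wy":0,"wz":0},{"hand":0.45,"x":0,"y":0,"z":-0.3,"wx":0,"wy":0,"wz":0},{"hand":0.45,"x":0,"y":0,"z":-0.5,"wx":0,"wy":0,"wz":0},{"hand":0.45,"x":0,"y":0,"z":-0.5,"wx":0,"wy":0,"wz":0},{"hand":0.45,"x":0,"y":0,"z":-0.2,"wx":0,"wy":0,"wz":0}]'
python3 -c "
from h import *
plan([.480,.033,.23],-62.9)
im=viewer.capture('scene');cv2.imwrite('pics/s2.png',im[:,:,::-1])
im=viewer.capture('top')
cv2.imwrite('pics/t2.png',cv2.resize(im[185:295,170:350,::-1],None,fx=4.4,fy=4.4,interpolation=cv2.INTER_CUBIC))
"
```

```text
time: 7.75
ee_pos: [0.5099, 0.2178, 0.2337]
ee_rot: [[-0.542, 0.84, 0.004], [0.84, 0.542, 0.001], [-0.001, 0.004, -1.0]]
contact_force: [-1.0, -0.2, -0.5]
width: 0.0384
t 7.75 pos [0.5099 0.2178 0.2337] F [-0.96 -0.23 -0.47] w 0.0384 yawy 32.82
shift units [-1.391 -1.253  0.034] turn units [ 0.002 -0.002  1.064]
```

View pics/s2.png

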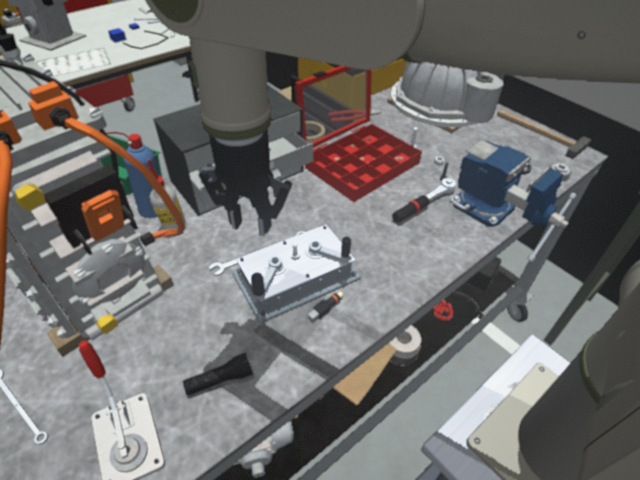

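The isolator grip now stands at (257,283) px, swung towards the robot. Next is the selector.

```bash

python3 -m jog '[{"hand":0.45,"x":0,"y":0,"z":0,"wx":0,"wy":0,"wz":0.118},{"hand":0.45,"x":0,"y":0,"z":0,"wx":0,"wy":0,"wz":0.118},{"hand":0.45,"x":0,"y":0,"z":0,"wx":0,"wy":0,"wz":0.118},{"hand":0.45,"x":0,"y":0,"z":0,"wx":0,"wy":0,"wz":0.118},{"hand":0.45,"x":0,"y":0,"z":0,"wx":0,"wy":0,"wz":0.118},{"hand":0.45,"x":0,"y":0,"z":0,"wx":0,"wy":0,"wz":0.118},{"hand":0.45,"x":0,"y":0,"z":0,"wx":0,"wy":0,"wz":0.118},{"hand":0.45,"x":0,"y":0,"z":0,"wx":0,"wy":0,"wz":0.118}]' >/dev/null
python3 -m jog '[{"hand":0.45,"x":0,"y":0,"z":0,"wx":0,"wy":0,"wz":0.118},{"hand":0.45,"x":0,"y":0,"z":0,"wx":0,"wy":0,"wz":0}]'
python3 -c "
from h import *
plan([.480,.033,.23],-62.9)"
```

```text
time: 9.1
ee_pos: [0.5077, 0.2169, 0.2275]
ee_rot: [[0.889, 0.458, -0.004], [0.458, -0.889, -0.001], [-0.004, -0.001, -1.0]]
contact_force: [0.4, -0.1, 0.5]
width: 0.0383
t 9.1 pos [0.5077 0.2169 0.2275] F [ 0.44 -0.05  0.47] w 0.0383 yawy -62.71
shift units [-1.09   1.508 -0.022] turn units [-0.     0.003  0.002]
```

```bash

python3 -m jog '[{"hand":0.45,"x":-0.28,"y":0.38,"z":0,"wx":0,"wy":0,"wz":0},{"hand":0.45,"x":-0.28,"y":0.38,"z":0,"wx":0,"wy":0,"wz":0},{"hand":0.45,"x":-0.27,"y":0.38,"z":0,"wx":0,"wy":0,"wz":0},{"hand":0.45,"x":-0.26,"y":0.37,"z":0,"wx":0,"wy":0.003,"wz":0},{"hand":0.45,"x":0,"y":0,"z":0,"wx":0,"wy":0,"wz":0}]' >/dev/null
python3 -c "
from h import *
plan([.480,.033,.08],-62.9)
im=viewer.capture('wrist');c=viewer.calibration('wrist');cv2.imwrite('pics/w4.png',im[:,:,::-1])
for X in ([.5387,.0627,.077],[.48,.033,.118],[.48,.033,.073]): print(proj(c,X).round(1))
"
```

```text
t 9.725 pos [0.4802 0.0307 0.229 ] F [ 0.64 -0.19 -0.05] w 0.0383 yawy -62.74
shift units [ 0.005 -0.021  1.49 ] turn units [-0.    -0.002  0.002]
[313.9 134.4]
[313.2 230.2]
[313.3 213.9]
```

View pics/w4.png

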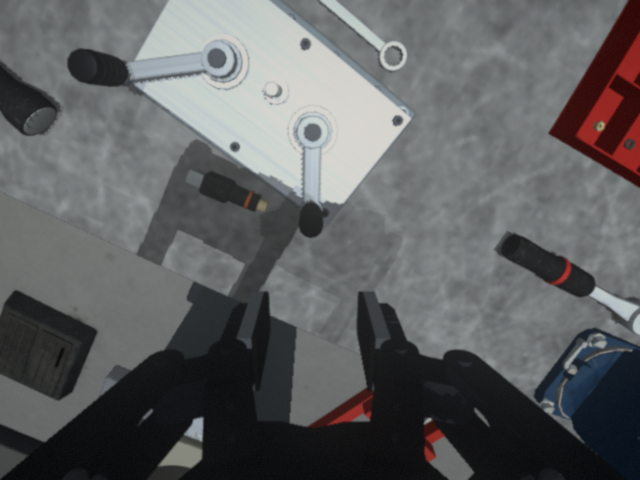

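The selector grip is at (311,222) px, laterally aligned. The cover is clear and the isolator lies to the left. Lowering.

```bash

python3 -m jog '[{"hand":0.45,"x":0.02,"y":-0.02,"z":0.3,"wx":0,"wy":0,"wz":0},{"hand":0.45,"x":0,"y":0,"z":0.4,"wx":0,"wy":0,"wz":0},{"hand":0.45,"x":0,"y":0,"z":0.3,"wx":0,"wy":0,"wz":0},{"hand":0.45,"x":0,"y":0,"z":0.25,"wx":0,"wy":0,"wz":0},{"hand":0.45,"x":0,"y":0,"z":0.22,"wx":0,"wy":0,"wz":0},{"hand":0.45,"x":0,"y":0,"z":0,"wx":0,"wy":0,"wz":0}]' >/dev/null
python3 -c "
from h import *
plan([.480,.033,.08],-62.9)
im=viewer.capture('wrist');cv2.imwrite('pics/w5.png',im[:,:,::-1])
"
```

```text
t 10.525 pos [0.4804 0.0375 0.0807] F [-0.75  0.86 -0.1 ] w 0.0385 yawy -62.58
shift units [-0.024  0.038  0.007] turn units [-0.002 -0.     0.004]
```

View pics/w5.png

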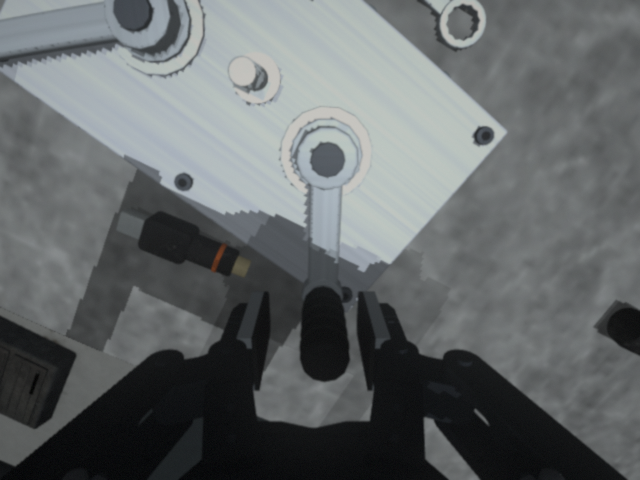

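The grip sits about 12 mm from the left (pushing) pad. Closing the gap, then gentle gated steps in case it is still locked.

```bash

python3 -m jog '[{"hand":0.45,"x":0,"y":0.04,"z":0,"wx":0,"wy":0,"wz":0},{"hand":0.45,"x":0,"y":0.04,"z":0,"wx":0,"wy":0,"wz":0}]' >/dev/null; python3 chk.py s 6.5 &&
python3 -m jog '[{"hand":0.45,"x":0.002,"y":0.02,"z":0,"wx":0,"wy":0,"wz":0}]' >/dev/null && python3 chk.py s 6.5 &&
python3 -m jog '[{"hand":0.45,"x":0.0034,"y":0.02,"z":0,"wx":0,"wy":0,"wz":-0.0195}]' >/dev/null && python3 chk.py s 6.5 &&
python3 -m jog '[{"hand":0.45,"x":0.0034,"y":0.02,"z":0,"wx":0,"wy":0,"wz":-0.0195}]' >/dev/null && python3 chk.py s 6.5 &&
python3 -m jog '[{"hand":0.45,"x":0.0034,"y":0.02,"z":0,"wx":0,"wy":0,"wz":-0.0195}]' >/dev/null && python3 chk.py s 6.5 &&
python3 -m jog '[{"hand":0.45,"x":0.0034,"y":0.02,"z":0,"wx":0,"wy":0,"wz":-0.0195}]' >/dev/null && python3 chk.py s 6.5 &&
python3 -m jog '[{"hand":0.45,"x":0.0034,"y":0.02,"z":0,"wx":0,"wy":0,"wz":-0.0195}]' >/dev/null && python3 chk.py s 6.5 &&
python3 -m jog '[{"hand":0.45,"x":0.0034,"y":0.02,"z":0,"wx":0,"wy":0,"wz":-0.0195}]' >/dev/null && python3 chk.py s 6.5
```

```text
t 10.82 Fy(tool) -0.15 Fx 0.39 |F| 0.45 r 0.0615 ang -146.7 yawy -62.74 pos [0.4873 0.0289 0.0845]
t 10.95 Fy(tool) -0.51 Fx -1.0 |F| 1.37 r 0.062 ang -144.8 yawy -62.79 pos [0.488  0.027  0.0841]
t 11.07 Fy(tool) -3.35 Fx 1.49 |F| 3.86 r 0.0622 ang -143.3 yawy -60.96 pos [0.4888 0.0255 0.0837]
t 11.2 Fy(tool) -4.3 Fx 0.08 |F| 5.38 r 0.062 ang -142.0 yawy -59.15 pos [0.4898 0.0245 0.0836]
t 11.32 Fy(tool) -4.7 Fx 0.36 |F| 5.61 r 0.0621 ang -140.1 yawy -57.38 pos [0.4911 0.0229 0.0834]
t 11.45 Fy(tool) -4.77 Fx -0.18 |F| 5.47 r 0.0622 ang -138.2 yawy -55.63 pos [0.4924 0.0212 0.0833]
t 11.57 Fy(tool) -3.81 Fx -0.57 |F| 4.74 r 0.0622 ang -136.2 yawy -53.88 pos [0.4937 0.0196 0.0833]
t 11.7 Fy(tool) -4.93 Fx -0.7 |F| 5.98 r 0.0623 ang -134.3 yawy -52.13 pos [0.4952 0.0181 0.0832]
```

The selector is free: it has moved 0.17 rad at a steady 4–5 N. Continuing.

```bash

python3 -m jog '[{"hand":0.45,"x":0.006,"y":0.04,"z":0,"wx":0,"wy":0,"wz":-0.039}]' >/dev/null && python3 chk.py s 8 &&
python3 -m jog '[{"hand":0.45,"x":0.006,"y":0.04,"z":0,"wx":0,"wy":0,"wz":-0.039}]' >/dev/null && python3 chk.py s 8 &&
python3 -m jog '[{"hand":0.45,"x":0.006,"y":0.04,"z":0,"wx":0,"wy":0,"wz":-0.039}]' >/dev/null && python3 chk.py s 8 &&
python3 -m jog '[{"hand":0.45,"x":0.006,"y":0.04,"z":0,"wx":0,"wy":0,"wz":-0.039}]' >/dev/null && python3 chk.py s 8 &&
python3 -m jog '[{"hand":0.45,"x":0.006,"y":0.04,"z":0,"wx":0,"wy":0,"wz":-0.039}]' >/dev/null && python3 chk.py s 8 &&
python3 -m jog '[{"hand":0.45,"x":0.006,"y":0.04,"z":0,"wx":0,"wy":0,"wz":-0.039}]' >/dev/null && python3 chk.py s 8 &&
python3 -m jog '[{"hand":0.45,"x":0.006,"y":0.04,"z":0,"wx":0,"wy":0,"wz":-0.039}]' >/dev/null && python3 chk.py s 8 &&
python3 -m jog '[{"hand":0.45,"x":0.006,"y":0.04,"z":0,"wx":0,"wy":0,"wz":-0.039}]' >/dev/null && python3 chk.py s 8
```

```text
t 11.82 Fy(tool) -4.23 Fx -1.27 |F| 4.82 r 0.0624 ang -130.7 yawy -48.59 pos [0.498  0.0154 0.0831]
t 11.95 Fy(tool) -5.03 Fx -0.92 |F| 6.74 r 0.0626 ang -126.9 yawy -45.06 pos [0.5011 0.0126 0.0832]
t 12.07 Fy(tool) -3.65 Fx -0.86 |F| 4.89 r 0.0628 ang -123.2 yawy -41.55 pos [0.5043 0.0102 0.0831]
t 12.2 Fy(tool) -3.64 Fx -0.13 |F| 4.83 r 0.0629 ang -119.5 yawy -38.04 pos [0.5077 0.0079 0.0831]
t 12.32 Fy(tool) -4.19 Fx -0.68 |F| 5.71 r 0.0631 ang -115.8 yawy -34.53 pos [0.5112 0.0059 0.0831]
t 12.45 Fy(tool) -4.21 Fx 0.22 |F| 5.09 r 0.0633 ang -112.2 yawy -31.02 pos [0.5148 0.0041 0.0831]
t 12.57 Fy(tool) -3.38 Fx 1.0 |F| 4.83 r 0.0634 ang -108.5 yawy -27.51 pos [0.5186 0.0026 0.0831]
t 12.7 Fy(tool) -4.5 Fx 0.7 |F| 5.47 r 0.0636 ang -104.8 yawy -24.0 pos [0.5224 0.0012 0.0832]
```

```bash

python3 -m jog '[{"hand":0.45,"x":0.006,"y":0.04,"z":0,"wx":0,"wy":0,"wz":-0.039}]' >/dev/null && python3 chk.py s 8 &&
python3 -m jog '[{"hand":0.45,"x":0.006,"y":0.04,"z":0,"wx":0,"wy":0,"wz":-0.039}]' >/dev/null && python3 chk.py s 8 &&
python3 -m jog '[{"hand":0.45,"x":0.006,"y":0.04,"z":0,"wx":0,"wy":0,"wz":-0.039}]' >/dev/null && python3 chk.py s 8 &&
python3 -m jog '[{"hand":0.45,"x":0.006,"y":0.04,"z":0,"wx":0,"wy":0,"wz":-0.039}]' >/dev/null && python3 chk.py s 8 &&
python3 -m jog '[{"hand":0.45,"x":0.003,"y":0.02,"z":0,"wx":0,"wy":0,"wz":-0.0195}]' >/dev/null && python3 chk.py s 6.8 &&
python3 -m jog '[{"hand":0.45,"x":0.003,"y":0.02,"z":0,"wx":0,"wy":0,"wz":-0.0195}]' >/dev/null && python3 chk.py s 6.8 &&
python3 -m jog '[{"hand":0.45,"x":0.003,"y":0.02,"z":0,"wx":0,"wy":0,"wz":-0.0195}]' >/dev/null && python3 chk.py s 6.8 &&
python3 -m jog '[{"hand":0.45,"x":0.003,"y":0.02,"z":0,"wx":0,"wy":0,"wz":-0.0195}]' >/dev/null && python3 chk.py s 6.8 &&
python3 -m jog '[{"hand":0.45,"x":0.003,"y":0.02,"z":0,"wx":0,"wy":0,"wz":-0.0195}]' >/dev/null && python3 chk.py s 6.8 &&
python3 -m jog '[{"hand":0.45,"x":0.003,"y":0.02,"z":0,"wx":0,"wy":0,"wz":-0.0195}]' >/dev/null && python3 chk.py s 6.8
```

```text
t 12.82 Fy(tool) -4.17 Fx 1.15 |F| 5.64 r 0.0637 ang -101.3 yawy -20.49 pos [5.263e-01 2.000e-04 8.310e-02]
t 12.95 Fy(tool) -3.96 Fx 1.77 |F| 5.03 r 0.0639 ang -97.6 yawy -16.99 pos [ 0.5302 -0.0006  0.0831]
t 13.07 Fy(tool) -4.98 Fx 1.02 |F| 5.72 r 0.0641 ang -94.0 yawy -13.48 pos [ 0.5342 -0.0012  0.0831]
t 13.2 Fy(tool) -2.45 Fx 3.03 |F| 4.47 r 0.0642 ang -90.5 yawy -9.96 pos [ 0.5382 -0.0015  0.0831]
t 13.32 Fy(tool) -3.99 Fx 1.57 |F| 4.48 r 0.0644 ang -88.6 yawy -8.28 pos [ 0.5402 -0.0017  0.083 ]
t 13.45 Fy(tool) -4.77 Fx 0.74 |F| 4.85 r 0.0644 ang -86.9 yawy -6.55 pos [ 0.5422 -0.0016  0.0831]
t 13.57 Fy(tool) -3.38 Fx 1.22 |F| 3.6 r 0.0644 ang -85.0 yawy -4.77 pos [ 0.5443 -0.0015  0.0831]
t 13.7 Fy(tool) -4.35 Fx 1.25 |F| 4.54 r 0.0645 ang -83.2 yawy -3.01 pos [ 0.5464 -0.0013  0.0832]
t 13.82 Fy(tool) -3.43 Fx 1.68 |F| 3.86 r 0.0645 ang -81.3 yawy -1.25 pos [ 0.5485 -0.0011  0.0832]
t 13.95 Fy(tool) -4.05 Fx 1.4 |F| 4.36 r 0.0646 ang -79.5 yawy 0.51 pos [ 0.5505 -0.0008  0.0832]
```

```bash

python3 -m jog '[{"hand":0.45,"x":0.003,"y":0.02,"z":0,"wx":0,"wy":0,"wz":-0.0195}]' >/dev/null && python3 chk.py s 6.5 &&
python3 -m jog '[{"hand":0.45,"x":0.003,"y":0.02,"z":0,"wx":0,"wy":0,"wz":-0.0195}]' >/dev/null && python3 chk.py s 6.5 &&
python3 -m jog '[{"hand":0.45,"x":0.003,"y":0.02,"z":0,"wx":0,"wy":0,"wz":-0.0195}]' >/dev/null && python3 chk.py s 6.5 &&
python3 -m jog '[{"hand":0.45,"x":0.003,"y":0.02,"z":0,"wx":0,"wy":0,"wz":-0.0195}]' >/dev/null && python3 chk.py s 6.5 &&
python3 -m jog '[{"hand":0.45,"x":0.003,"y":0.02,"z":0,"wx":0,"wy":0,"wz":-0.0195}]' >/dev/null && python3 chk.py s 6.5 &&
python3 -m jog '[{"hand":0.45,"x":0.003,"y":0.02,"z":0,"wx":0,"wy":0,"wz":-0.0195}]' >/dev/null && python3 chk.py s 6.5 &&
python3 -m jog '[{"hand":0.45,"x":0.003,"y":0.02,"z":0,"wx":0,"wy":0,"wz":-0.0195}]' >/dev/null && python3 chk.py s 6.5
```

```text
t 14.07 Fy(tool) -4.64 Fx 1.0 |F| 4.96 r 0.0647 ang -77.6 yawy 2.27 pos [ 5.525e-01 -5.000e-04  8.330e-02]
t 14.2 Fy(tool) -3.25 Fx 1.17 |F| 4.05 r 0.0647 ang -75.8 yawy 4.03 pos [ 5.545e-01 -1.000e-04  8.330e-02]
t 14.32 Fy(tool) -4.03 Fx 1.32 |F| 5.09 r 0.0649 ang -74.0 yawy 5.78 pos [5.566e-01 4.000e-04 8.340e-02]
t 14.45 Fy(tool) -3.39 Fx 1.78 |F| 4.76 r 0.065 ang -72.2 yawy 7.53 pos [0.5586 0.0008 0.0834]
t 14.57 Fy(tool) -7.82 Fx 2.14 |F| 8.2 r 0.065 ang -70.7 yawy 9.29 pos [0.5602 0.0014 0.0834]
```

```bash

python3 -m jog '[{"hand":0.45,"x":0,"y":0,"z":0,"wx":0,"wy":0,"wz":0}]' >/dev/null; python3 chk.py s 10 &&
python3 -m jog '[{"hand":0.45,"x":0,"y":0.01,"z":0,"wx":0,"wy":0,"wz":-0.005}]' >/dev/null && python3 chk.py s 12
```

```text
t 14.7 Fy(tool) -5.69 Fx 1.43 |F| 5.98 r 0.065 ang -70.7 yawy 9.26 pos [0.5602 0.0014 0.0834]
t 14.82 Fy(tool) -9.72 Fx 1.4 |F| 9.96 r 0.065 ang -70.3 yawy 9.69 pos [0.5606 0.0015 0.0833]
```

The same rise of about 5 N/mm at 1.28 rad, so the selector is home. Backing off and rising.

```bash

python3 -m jog '[{"hand":0.45,"x":0,"y":-0.05,"z":0,"wx":0,"wy":0,"wz":0},{"hand":0.45,"x":0,"y":-0.04,"z":0,"wx":0,"wy":0,"wz":0},{"hand":0.45,"x":0,"y":0,"z":-0.3,"wx":0,"wy":0,"wz":0},{"hand":0.45,"x":0,"y":0,"z":-0.5,"wx":0,"wy":0,"wz":0},{"hand":0.45,"x":0,"y":0,"z":-0.5,"wx":0,"wy":0,"wz":0},{"hand":0.45,"x":0,"y":0,"z":-0.5,"wx":0,"wy":0,"wz":0},{"hand":0.45,"x":0,"y":0,"z":0,"wx":0,"wy":0,"wz":0}]'
python3 -c "
from h import *
im=viewer.capture('wrist');c=viewer.calibration('wrist');cv2.imwrite('pics/w6.png',im[:,:,::-1])
im=viewer.capture('scene');cv2.imwrite('pics/s6.png',im[:,:,::-1])
for X in ([.5387,.0627,.077],[.5504,-.0013,.118],[.555,.149,.077],[.5,.207,.118]): print(proj(c,X).round(1))
"
```

```text
time: 15.7
ee_pos: [0.555, -0.0008, 0.2703]
ee_rot: [[-0.167, 0.986, 0.016], [0.986, 0.167, 0.001], [-0.002, 0.016, -1.0]]
contact_force: [-0.3, -0.2, 0.3]
width: 0.0387
[306.4 133.4]
[307.5 216.9]
[343.   30.9]
[284.1 -88.2]
```

View pics/w6.png

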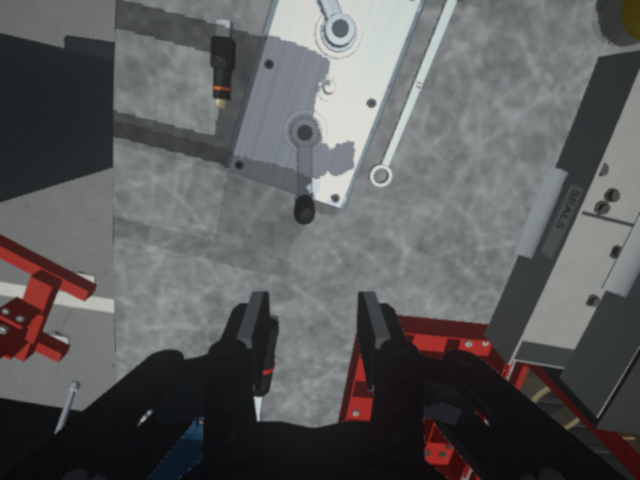

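View pics/s6.png

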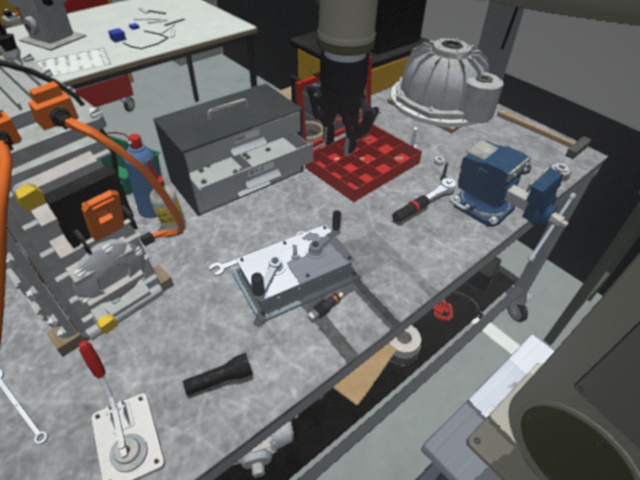

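The selector grip is at (304,209) px and its shaft at (305,132), as expected at about 1.27 rad. The bolt, sensor, spanner, torch and ratchet are in place, and the gripper is clear.

```bash
python3 -c "
from workcell import finish_job
print(finish_job())"
```

```text
the job is handed in; nothing more can be done
None
```

Both levers are home against their stops, let go, and the job is handed in at about 16 s of the 54 s allowed. No verdict was reported.

- **Isolator:** it turned about 0.7 rad at a steady 3–4 N until the force rose by about 5 N per mm. I backed off at roughly 10 N at the grip, against the 25 N limit.
- **Selector:** it came free without blocking and turned about 1.27 rad at 4–5 N. It met the same steep rise in force, and I let go at about 10 N.
- **Last checks:** in the wrist and scene pictures the selector grip stood where a full swing puts it. The bolt, sensor, spanner, torch and ratchet looked undisturbed. The gripper was clear at 0.27 m with almost no force on it. I did not look at the isolator again in close-up after turning the selector.
- **Disagreements:** camera positions and the arm's readings differed by 3–5 mm. The tool also drifted up to 4 mm on small moves. The clearance around the grips took up both.

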